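Pull the marked cedar lid

ROBOT

A 6-joint arm with a two-finger parallel gripper is mounted at the origin on the work surface. World frame = base frame: x ahead of the robot, y to its left, z up, the work surface at z = 0. Lengths are in m, angles in rad, forces in N, time in s.
With the tool pointing down it reaches from about 0.425 to 0.925 m from the base axis. Payload 12.5 kg.
Tool frame: the origin (TCP) lies at the very end of the fingers, on their centre line; the grasp point (between the pads) lies manip.grip_depth behind it (manip.grip_depth is the distance from the TCP to the grasp point, in m); z points along the fingers, y is the direction in which the jaws open and shut (so a half turn about z gives the same grasp; the last joint's range is limited). The gripper opens to 85 mm and grips with 20 to 120 N. Pads are 22 mm wide; open, the fingers measure 114 mm over their backs; the gripper's body (76 mm by 85 mm) begins 54 mm behind the grasp point. The pads swing forward as they close: fully open they stand 13 mm farther back than shut.
Start: joints at [1.09, 0.491, 1.559, -0, 1.092, -0.106], TCP at [0.229, 0.582, 0.231] pointing down, gripper open.
Joint ranges: [-3.1, 3.1], [-0.84, 2.19], [0.05, 2.79], [-1.13, 4.28], [0.06, 2.93], [-2.69, 2.69]. Speed limits (rad/s): [2.22, 2.22, 2.79, 3.14, 3.14, 3.14].

INTERFACE

Orientations are given as a unit quaternion [w, x, y, z].
In Python, from plant import status, read_camera, get_calibration, manip gives the robot as it stands.
- The arm moves only by the tool move_arm, never from a script. Its argument "moves" is text: rows parted by semicolons, each of 7 numbers parted by spaces: the shift along the tool's x, y, z in cm, then the turn, a rotation vector about the tool's x, y, z in rad, then the opening, from -1 (shut) to 1 (fully open). In form: tx ty tz rx ry rz hand; .... A call has 1 to 10 rows; each row is the pose to reach, as a shift and turn from the pose commanded when the call began, along the tool's axes at that moment; what a row does not reach only later rows make up. A row lasts 1/12 s, in which the tool goes at most 41.7 mm and 7.16 degrees, less where a joint would pass 70% of its speed; a pose out of reach is approached as far as the arm can. A call with a gripper value outside its range is refused whole. The fingers move at their own pace and stop on an object; the grip force is fixed at half the most. Time passes only in rows, so rows that repeat a pose let the fingers close. It gives the time, the measured TCP pose, the force and the opening at its end, in the units of the state.
- status.read_state(): the state, without advancing time (a new reading comes with each control period).
- read_camera(name): name is "scene" or "top" or "wrist"; returns the picture (384x512x3 uint8, blue, green, red); there is no depth.
- get_calibration(name): a dict with "vfov" (degrees; the focal length in pixels is half the picture's height over the tangent of half this angle, whatever the lens; pixels are square), "cx", "cy" (the principal point, pixels), "eye" and "orientation" of the camera in the world. Camera axes: x right, y down, z forward; pixel columns grow to the right and rows downward; lengths in m; the calibration is good to about 2 mm. A picture is of the moment at which its call begins: read the wrist's pose just before it. get_calibration takes no time and is no camera call; for the wrist camera it gives the pose at the moment of the call.
- manip.sign_off(): hands the job in, once; it reports no verdict.
The state is a dict: "t": time; "joint_pos": joint angles; "joint_vel": joint speeds; "effort": joint torques, N m; "position": TCP position; "orientation": TCP orientation; "contact_force": force on the tool from outside, world axes, zero at the start; "torque": the same for the moment, N m; "grip_width": opening from 0.0 (shut) to 1.0 (fully open).
Only numpy, scipy, OpenCV 4.12 (cv2) and the standard library are available. Lean on these libraries where they do the work, as an engineer would, in place of code of your own. Each camera call takes 0.05 s, during which the arm holds its last target.

TASK

Three look-alike cedar box lids lean against the low rack; one has a burnt ring on the face hidden against the rack. Turn lids over, tipping them away from the rack so that they lie with the hidden face up, until you find the ringed one, then lay that lid flat, ring up, in the plywood tray. Leave the other two lids by the rack, tipped over or not.

Things in the scene. Friction and masses are not known exactly. Their poses are not given: they have to be found in the camera images.
- marked_lid: Pale cedar lid 100 x 44 x 12 mm, 30 g, to be removed. Origin at its centre; x along the length, y the width, z out of the plain face. It starts on its +x end on the bench, leaning 25 degrees towards the robot, hidden (-z) face flat on a low rack, plain face away from the robot and up, top edge 96 mm high. On the hidden face, 22 mm from centre towards +x: a dark burnt ring 32 mm wide.
- lid_1: Lid of the same size, look, axes and lean, but with nothing on its hidden face. The three lids stand side by side in random order, about 95 mm (at least 80) from centre to centre. The rack behind them is fixed, 310 mm long, 49 mm high, and reaches 60 mm from the lids' low edges towards the robot; the lids' top halves stand clear above it.
- lid_2: Same as lid_1: nothing on its hidden face. Any lid pushed near its top, away from rack and robot, tips over its low end and falls flat, hidden face up, +x end towards the robot; pushed only to upright it may stay standing. The bench (height 0) is bare for 120 mm in front of the rack; clutter up to 70 mm high stands farther out.
- tray: Open plywood tray fixed to the bench, on the robot's left of the rack: 150 mm (its x) by 180 mm (its y) outside, 25 mm high, walls and floor 6 mm thick. Origin at the centre of its underside, on the bench; z up.
Not all that is in view belongs to the job. Of the things shaped like the tray, the plywood one is meant. Leave any green look-alike of the lid_1 alone.

How it is judged:
By the outcome, as a careful person would: the job done as asked, in the order asked, and still so for the second after the job is handed in, with the robot touching nothing.
It also fails if it takes over 64 s, if anything falls off the work surface, if the arm or the gripper's body presses on something with over 40 N, if the wrist force passes 120 N, or if a joint passes its speed limit or range.

## Working session

There is one attempt and no reset: what is moved stays moved. The work goes in short steps, Python scripts to look and compute and a tool call to move; the robot and the scene stay as the last step left them, time stands still between calls to the robot, and variables do not carry over. Pictures are saved under pics/ and viewed, and the job is handed in when it is done.

Besides the shell and the picture viewer there is one more tool, called after "Call:" in YAML: its name, and indented under it one key for each argument. move_arm: Moves the arm, as the interface text tells. Its arguments: {"type":"object","properties":{"moves":{"type":"string"}},"required":["moves"]}

```bash
ls; mkdir -p pics; python3 - <<'E'
from plant import status, read_camera, get_calibration, manip
import cv2
print(status.read_state()); print(manip.grip_depth)
for n in ("scene","top","wrist"):
    c=get_calibration(n); print(n,c)
    cv2.imwrite(f"pics/{n}0.png",read_camera(n))
E
```

```text
pics
{'t': 0.0, 'joint_pos': array([ 1.09037736e+00,  4.91562707e-01,  1.55949160e+00,  1.21989466e-05,
        1.09166425e+00, -1.05578057e-01]), 'joint_vel': array([-0.00184441, -0.00057152, -0.00126944, -0.000878  , -0.0004813 ,
        0.00063253]), 'effort': array([ 2.32474442e-03, -6.18451309e+01, -2.61569166e+01, -4.06043932e-05,
        4.35515176e-03, -9.52825667e-05]), 'position': array([0.22868148, 0.58140728, 0.23071126]), 'orientation': array([-1.67775396e-04,  1.86327883e-01,  9.82487457e-01, -5.37399858e-04]), 'contact_force': array([-0.19771158,  0.36981789, -0.11960693]), 'torque': array([-0.00474057,  0.01684033, -0.01857765]), 'grip_width': 1.0037420286410628}
0.0187
scene {'vfov': 47.42951623736213, 'cx': 260.600937184914, 'cy': 184.19316781709767, 'eye': array([1.20705674, 0.399627  , 0.62724921]), 'orientation': array([-0.24414092,  0.46057829,  0.7482926 , -0.41026945])}
top {'vfov': 48.812124596522004, 'cx': 255.84568846705207, 'cy': 185.35745477875201, 'eye': array([ 0.27367244, -0.00764655,  1.08951103]), 'orientation': array([-0.04090001,  0.70730483, -0.70402688,  0.0489205 ])}
wrist {'vfov': 60.84745889390508, 'cx': 256.3508146453246, 'cy': 191.74759339728982, 'eye': array([0.15471668, 0.61045084, 0.37315625]), 'orientation': array([0.12911682, 0.81631589, 0.5562033 , 0.08714988])}
```

View pics/scene0.png

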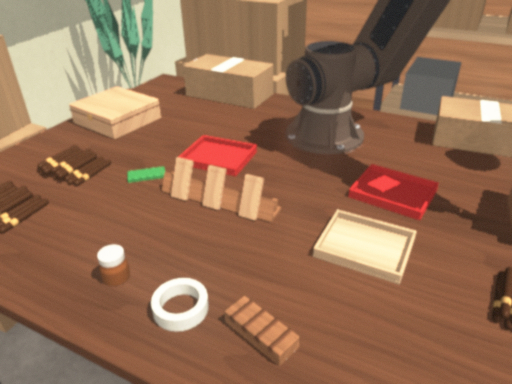

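View pics/top0.png

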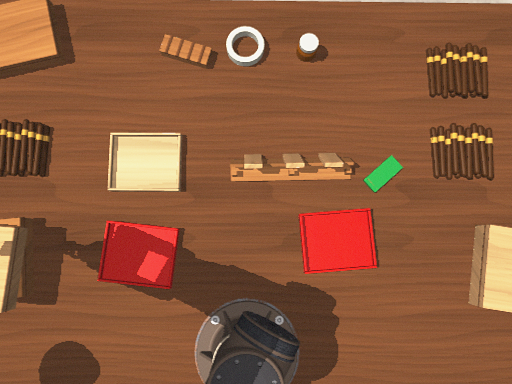

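View pics/wrist0.png

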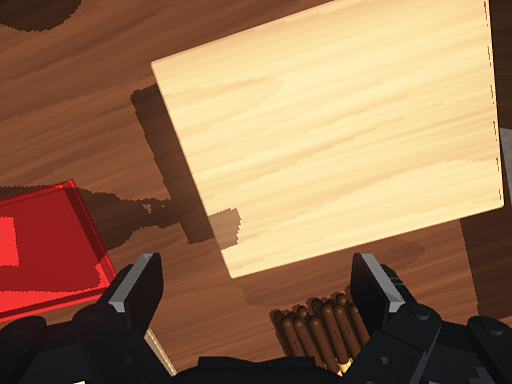

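The top view shows three lids at about (253,160), (293,160) and (331,160). The plywood tray is at (145,162), the red trays are at (140,255) and (338,240), and the green look-alike is at (383,174). The scene view agrees.

```bash
cat > h.py <<'E'
import numpy as np, cv2
from scipy.spatial.transform import Rotation as R
def rot(q): return R.from_quat([q[1],q[2],q[3],q[0]])
def ray(c,u,v):
    f=192/np.tan(np.radians(c['vfov'])/2)
    d=rot(c['orientation']).apply([(u-c['cx'])/f,(v-c['cy'])/f,1]); return np.array(c['eye']),d
def onz(c,u,v,z):
    e,d=ray(c,u,v); return e+d*(z-e[2])/d[2]
def proj(c,p):
    f=192/np.tan(np.radians(c['vfov'])/2)
    q=rot(c['orientation']).inv().apply(np.array(p)-c['eye']); return np.array([c['cx']+f*q[0]/q[2],c['cy']+f*q[1]/q[2]])
E
python3 - <<'E'
import cv2
a=cv2.imread('pics/top0.png')[140:195,220:380]; cv2.imwrite('pics/topc.png',cv2.resize(a,None,fx=5,fy=5,interpolation=cv2.INTER_NEAREST))
a=cv2.imread('pics/scene0.png')[145:225,150:290]; cv2.imwrite('pics/scenec.png',cv2.resize(a,None,fx=5,fy=5,interpolation=cv2.INTER_NEAREST))
E
```

```text
(no output)
```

View pics/topc.png

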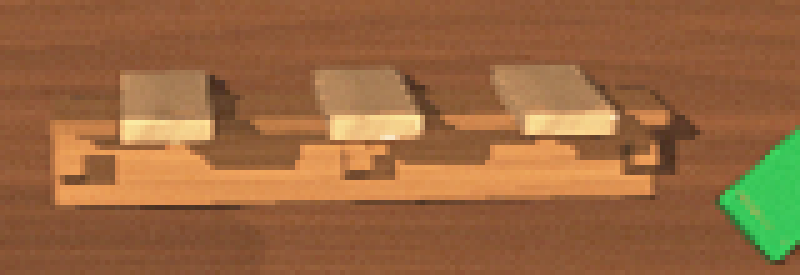

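View pics/scenec.png

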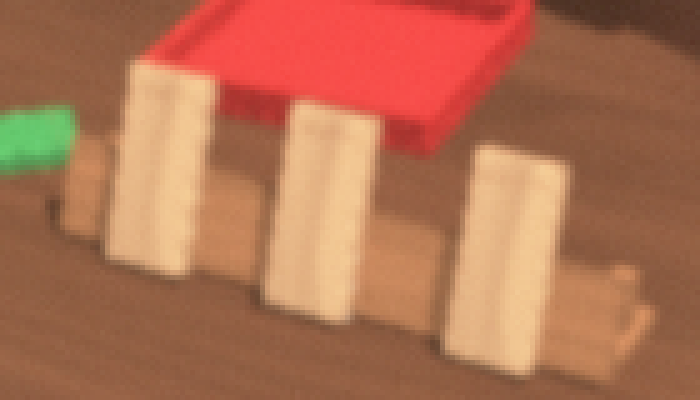

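```bash
python3 - <<'E'
from h import *
from plant import get_calibration
c=get_calibration('top'); s=get_calibration('scene')
np.set_printoptions(precision=4,suppress=True)
for n,pts in dict(A=[(244,163.4),(262.7,163.4)],B=[(285.6,163),(304,163)],C=[(324.4,162.4),(342.5,162)]).items():
    P=[onz(c,*p,.0957) for p in pts]; print(n,P,np.linalg.norm(P[0]-P[1]),(P[0]+P[1])/2, np.degrees(np.arctan2((P[0]-P[1])[0],(P[0]-P[1])[1])))
# bottom front edges in scene
for n,pts in dict(C=[(105,258),(187,276)],B=[(263,304),(350,323)],A=[(444,353),(532,376)]).items():
    P=[onz(s,150+p[0]/5,145+p[1]/5,0.00) for p in pts]; print(n,P,(P[0]+P[1])/2)
for n,pts in dict(C=[(133,62),(217,76)],B=[(293,100),(382,118)],A=[(476,145),(570,164)]).items():
    P=[onz(s,150+p[0]/5,145+p[1]/5,0.0957) for p in pts]; print('top',n,(P[0]+P[1])/2)
# tray from top, rim z .025
for p in [(108,133),(181,132),(181,191),(108,191)]: print('tray',onz(c,*p,.025))
# rack
for p in [(50,122),(55,205),(655,192),(668,108)]: print('rack',onz(c,220+p[0]/5,140+p[1]/5,.049))
E
```

```text
A [array([0.4533, 0.0097, 0.0957]), array([ 0.4536, -0.0348,  0.0957])] 0.044572183704129055 [ 0.4534 -0.0125  0.0957] -0.3441617352216629
B [array([ 0.4549, -0.0895,  0.0957]), array([ 0.4551, -0.1334,  0.0957])] 0.043963929341925424 [ 0.455  -0.1115  0.0957] -0.34480968410878243
C [array([ 0.4569, -0.1823,  0.0957]), array([ 0.4581, -0.2256,  0.0957])] 0.04338664361781395 [ 0.4575 -0.2039  0.0957] -1.627779766230731
C [array([ 0.5017, -0.2269,  0.    ]), array([ 0.4964, -0.1801,  0.    ])] [ 0.499  -0.2035  0.    ]
B [array([ 0.4997, -0.1324,  0.    ]), array([ 0.4942, -0.0857,  0.    ])] [ 0.497  -0.1091  0.    ]
A [array([ 0.495 , -0.0328,  0.    ]), array([0.4923, 0.013 , 0.    ])] [ 0.4937 -0.0099  0.    ]
top C [ 0.4605 -0.2006  0.0957]
top B [ 0.4583 -0.1079  0.0957]
top A [ 0.4558 -0.0091  0.0957]
tray [0.5432 0.3605 0.025 ]
tray [0.5471 0.1736 0.025 ]
tray [0.3944 0.1696 0.025 ]
tray [0.3934 0.3533 0.025 ]
rack [0.459  0.0454 0.049 ]
rack [0.4172 0.0425 0.049 ]
rack [ 0.4254 -0.2562  0.049 ]
rack [ 0.468  -0.2638  0.049 ]
```

```bash
cat >> h.py <<'E'
def down(yaw,tilt=0):  # tool x heading yaw(deg) in world, z down; tilt(deg) about tool y
    return R.from_euler('z',yaw,degrees=True)*R.from_euler('x',180,degrees=True)*R.from_euler('y',tilt,degrees=True)
def plan(pos,rotT,st):
    r0=rot(st['orientation']); t=r0.inv().apply(np.array(pos)-st['position'])*100
    v=(r0.inv()*rotT).as_rotvec(); n=max(np.linalg.norm(t)/4.17,np.degrees(np.linalg.norm(v))/7.16)
    print('t',np.round(st['t'],2),'shift cm',np.round(t,2),'rv',np.round(v,3),'rows',round(n,1))
E
python3 - <<'E'
from h import *
from plant import status
st=status.read_state()
plan([.428,-.011,.20],down(180-1),st)
E
```

```text
t 0.15 shift cm [-40.23 -47.83   3.12] rv [-0.001 -0.    -0.357] rows 15.0
```

Call:
move_arm:
  moves: "-40.2 -47.8 3.1 0 0 -0.357 -1;-40.2 -47.8 3.1 0 0 -0.357 -1;-40.2 -47.8 3.1 0 0 -0.357 -1;-40.2 -47.8 3.1 0 0 -0.357 -1;-40.2 -47.8 3.1 0 0 -0.357 -1;-40.2 -47.8 3.1 0 0 -0.357 -1;-40.2 -47.8 3.1 0 0 -0.357 -1;-40.2 -47.8 3.1 0 0 -0.357 -1;-40.2 -47.8 3.1 0 0 -0.357 -1;-40.2 -47.8 3.1 0 0 -0.357 -1"

```text
t: 0.98
position: [0.3615, 0.1854, 0.2107]
orientation: [0.0, 0.009, 1.0, 0.0]
contact_force: [2.1, 0.6, -0.3]
grip_width: -0.001
```

```bash
python3 - <<'E'
from h import *
from plant import status
st=status.read_state()
print(st['position'],st['joint_pos'],st['grip_width'])
plan([.428,-.011,.20],down(180-1),st)
E
```

```text
[0.36149675 0.18535803 0.21065344] [ 3.10826639e-01  2.09060644e-01  2.08695351e+00  7.13218562e-05
  8.45208795e-01 -1.24266810e+00] -0.0009465797322491121
t 0.98 shift cm [ -6.99 -19.52   1.06] rv [0. 0. 0.] rows 5.0
```

Call:
move_arm:
  moves: "-7 -19.5 1.1 0 0 0 -1;-7 -19.5 1.1 0 0 0 -1;-7 -19.5 1.1 0 0 0 -1;-7 -19.5 1.1 0 0 0 -1;-7 -19.5 1.1 0 0 0 -1;-7 -19.5 1.1 0 0 0 -1;-7 -19.5 1.1 0 0 0 -1"

```text
t: 1.57
position: [0.4282, -0.0108, 0.1993]
orientation: [-0.0, 0.011, 1.0, 0.0]
contact_force: [-0.2, 0.8, 0.2]
grip_width: 0.001
```

```bash
python3 - <<'E'
from h import *
from plant import status,read_camera
st=status.read_state()
print(st['position'],st['joint_pos'],st['grip_width'])
plan([.428,-.011,.08],down(180-1),st)
cv2.imwrite('pics/w1.png',read_camera('wrist'))
E
```

```text
[ 0.42817264 -0.01077818  0.19929882] [-1.79724385e-01  2.57858509e-01  2.05527393e+00  1.85401221e-04
  8.29101418e-01 -1.72856597e+00] 0.0014783643615390288
t 1.57 shift cm [ 1.000e-02 -3.000e-02  1.193e+01] rv [ 0.    -0.001 -0.005] rows 2.9
```

View pics/w1.png

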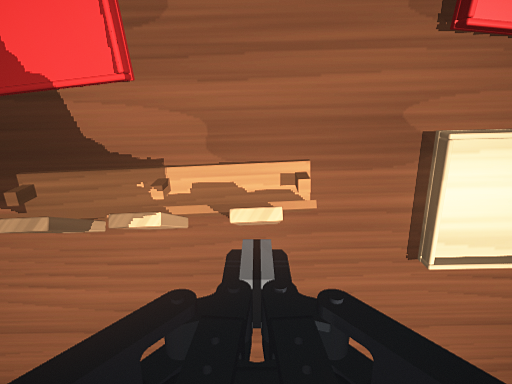

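```bash
python3 - <<'E'
from h import *
from plant import get_calibration
w=get_calibration('wrist'); print(w['eye'],rot(w['orientation']).apply([0,0,1]))
for p in [(.4545,-.011,.0957),(.444,-.011,.0906),(.4565,-.11,.0957),(.459,-.202,.0957)]: print(proj(w,p))
for uv in [(230,222),(283,221),(230,209),(283,208)]: print(onz(w,*uv,.0957 if uv[1]>215 else .0906))
E
```

```text
[ 0.34831202 -0.00801816  0.34180073] [ 0.30692269 -0.00589542 -0.95171619]
[255.22312594 223.05379976]
[254.97246615 208.78922249]
[134.53752547 227.54492121]
[ 23.53387032 232.39434296]
[ 0.45315498 -0.03153879  0.0957    ]
[0.45314208 0.01165613 0.0957    ]
[ 0.44377251 -0.0315088   0.0906    ]
[0.44377059 0.01200607 0.0906    ]
```

Call:
move_arm:
  moves: "0 0 4 0 0 0 -1;0 0 8 0 0 0 -1;0 0 11.8 0 0 0 -1;0 0 11.8 0 0 0 -1;-0.5 0 11.8 0 0 0 -1;-1.2 0 11.8 0 0 0 -1;-2 0 11.8 0 0 0 -1;-2.8 0 11.8 0 0 0 -1;-3.6 0 11.8 0 0 0 -1;-4.4 0 11.8 0 0 0 -1"

```text
t: 2.45
position: [0.4734, -0.0098, 0.0828]
orientation: [0.001, 0.009, 1.0, -0.0]
contact_force: [-0.0, -0.0, -0.2]
grip_width: 0.001
```

Call:
move_arm:
  moves: "-0.8 0 0 0 0 0 -1;-1.6 0 0 0 0 0 -1;-2.4 0 0 0 0 0 -1;-3.2 0 0 0 0 0 -1;-4 0 0 0 0 0 -1;-4 0 0 0 0 0 -1;-4 0 -4 0 0 0 -1;0 0 -8 0 0 0 -1;4 0 -12 0 0 0 -1;4 0 -12 0 0 0 -1"

```text
t: 3.28
position: [0.4299, -0.0088, 0.2031]
orientation: [-0.0, 0.009, 1.0, 0.0]
contact_force: [0.1, -0.5, 0.5]
grip_width: -0.004
```

```bash
python3 - <<'E'
from h import *
from plant import status,read_camera
st=status.read_state()
print(st['position'],st['contact_force'])
plan([.432,-.110,.081],down(180-1),st)
cv2.imwrite('pics/w2.png',np.hstack([read_camera('wrist')]))
cv2.imwrite('pics/s2.png',np.hstack([read_camera('scene')]))
E
```

```text
[ 0.42987291 -0.00884802  0.20310058] [ 0.05644349 -0.49764232  0.5102625 ]
t 3.28 shift cm [ -0.39 -10.11  12.21] rv [ 0. -0. -0.] rows 3.8
```

View pics/w2.png

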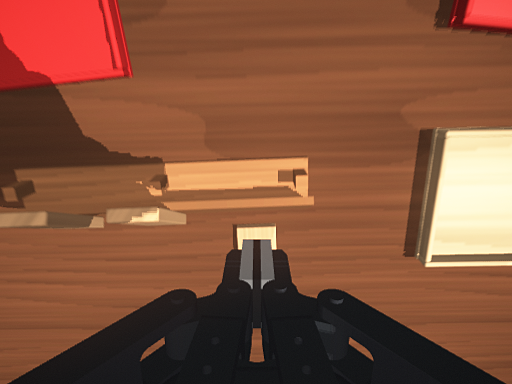

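View pics/s2.png

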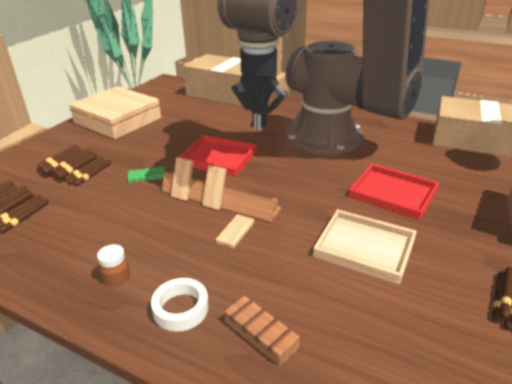

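```bash
python3 - <<'E'
import cv2
a=cv2.imread('pics/s2.png')[155:255,150:290]; cv2.imwrite('pics/s2c.png',cv2.resize(a,None,fx=5,fy=5,interpolation=cv2.INTER_NEAREST))
E
```

```text
(no output)
```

View pics/s2c.png

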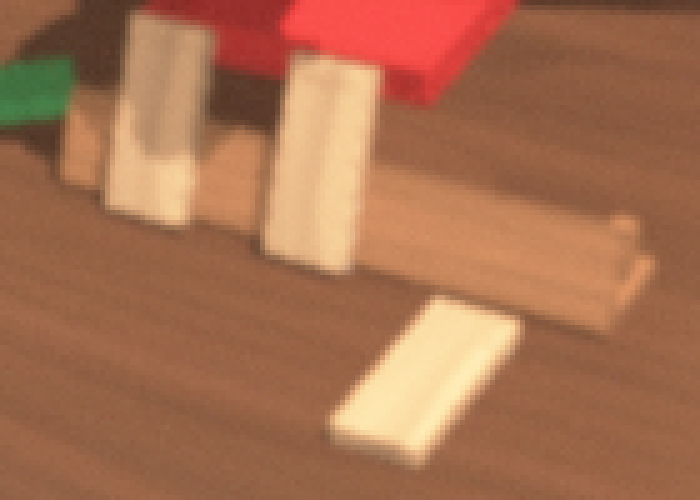

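Lid A, with its hidden face up at (235,231), is blank. Lid B in the middle is next.

Call:
move_arm:
  moves: "-0.3 -4 0 0 0 0 -1;-0.3 -8 0 0 0 0 -1;-0.3 -10.1 0 0 0 0 -1;-0.3 -10.1 4 0 0 0 -1;-0.3 -10.1 8 0 0 0 -1;-0.3 -10.1 12.2 0 0 0 -1;-0.3 -10.1 12.2 0 0 0 -1;-1.0 -10.1 12.2 0 0 0 -1;-1.8 -10.1 12.2 0 0 0 -1;-2.6 -10.1 12.2 0 0 0 -1"

```text
t: 4.22
position: [0.4583, -0.1109, 0.082]
orientation: [0.002, 0.009, 1.0, -0.001]
contact_force: [-0.2, -0.1, 0.0]
grip_width: 0.001
```

Call:
move_arm:
  moves: "-0.8 0 0 0 0 0 -1;-1.6 0 0 0 0 0 -1;-2.4 0 0 0 0 0 -1;-3.2 0 0 0 0 0 -1;-4 0 0 0 0 0 -1;-4.8 0 0 0 0 0 -1;-5.6 0 0 0 0 0 -1;-5.6 0 0 0 0 0 -1;-5.6 0 -4 0 0 0 -1;-2 0 -8 0 0 0 -1"

```text
t: 5.05
position: [0.4868, -0.1115, 0.1509]
orientation: [0.0, 0.009, 1.0, 0.0]
contact_force: [-0.6, 0.3, 1.4]
grip_width: -0.004
```

Call:
move_arm:
  moves: "3 0 -4 0 0 0 -1;3 0 -4 0 0 0 -1;3 0 -4 0 0 0 -1"

```text
t: 5.3
position: [0.4537, -0.1106, 0.1927]
orientation: [0.002, 0.009, 1.0, -0.001]
contact_force: [1.1, 0.4, 0.9]
grip_width: 0.0
```

```bash
python3 - <<'E'
from h import *
from plant import status,read_camera
st=status.read_state()
print(st['position'],st['contact_force'])
plan([.433,-.202,.081],down(180-1.5),st)
im=read_camera('scene');cv2.imwrite('pics/s3.png',im)
cv2.imwrite('pics/s3c.png',cv2.resize(im[155:255,150:290],None,fx=5,fy=5,interpolation=cv2.INTER_NEAREST))
E
```

```text
[ 0.45374495 -0.11062994  0.19270988] [1.05996752 0.41613553 0.91327634]
t 5.3 shift cm [ 1.95 -9.16 11.18] rv [-0.001  0.003  0.008] rows 3.5
```

View pics/s3c.png

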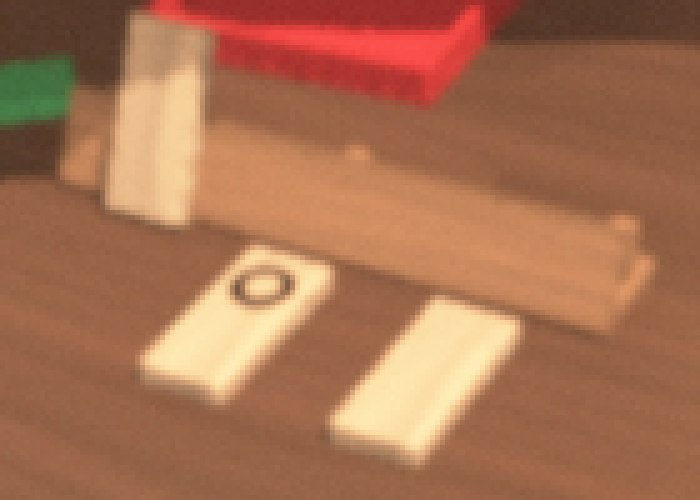

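The ring is on lid B at scene px about (202,212), so that is the marked lid. Next I measure it.

```bash
python3 - <<'E'
from h import *
from plant import status,read_camera,get_calibration
s=get_calibration('scene')
P=np.array([onz(s,150+u/5,155+v/5,.012) for u,v in [(258,246),(337,264),(222,391),(143,354)]]);print(P, P.mean(0))
print(np.linalg.norm(P[0]-P[1]),np.linalg.norm(P[1]-P[2]),np.linalg.norm(P[0]-P[3]))
print('ring',onz(s,150+262/5,155+286/5,.012))
st=status.read_state(); w=get_calibration('wrist'); im=read_camera('wrist'); cv2.imwrite('pics/w3.png',im)
for p in P: print(proj(w,p))
plan([P.mean(0)[0],P.mean(0)[1],.1],down(179),st)
E
```

```text
[[ 0.50872435 -0.12813236  0.012     ]
 [ 0.50441686 -0.08582974  0.012     ]
 [ 0.60822326 -0.08096993  0.012     ]
 [ 0.60224459 -0.12813457  0.012     ]] [ 0.55590227 -0.10576665  0.012     ]
0.04252136114954095 0.10392009800003578 0.09352024609029788
ring [ 0.53510793 -0.10832493  0.012     ]
[241.0772896 218.3817757]
[280.92524551 213.94627616]
[284.68570937 297.3677062 ]
[243.73936463 293.56872491]
t 5.35 shift cm [-10.13   0.68   9.15] rv [-0.001  0.002 -0.001] rows 3.3
```

View pics/w3.png

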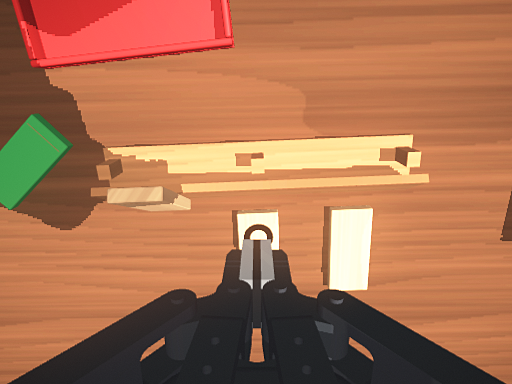

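Call:
move_arm:
  moves: "-4 0.3 2 0 0 0 1;-8 0.3 5 0 0 0 1;-10 0.3 8 0 0 0 1;-10 0.3 9 0 0 0 1;-10 0.3 9 0 0 0 1;-10 0.3 9 0 0 0 1"

```text
t: 5.9
position: [0.5538, -0.1089, 0.0984]
orientation: [-0.002, 0.009, 1.0, 0.001]
contact_force: [0.1, -0.5, 0.3]
grip_width: 0.846
```

```bash
python3 - <<'E'
from h import *
from plant import status,read_camera,get_calibration
st=status.read_state(); w=get_calibration('wrist'); im=read_camera('wrist'); cv2.imwrite('pics/w4.png',im)
print(st['position'],st['grip_width'],w['eye'])
E
```

```text
[ 0.5537658  -0.10886743  0.09843303] 0.845827146781385 [ 0.47484587 -0.10777126  0.24112555]
```

View pics/w4.png

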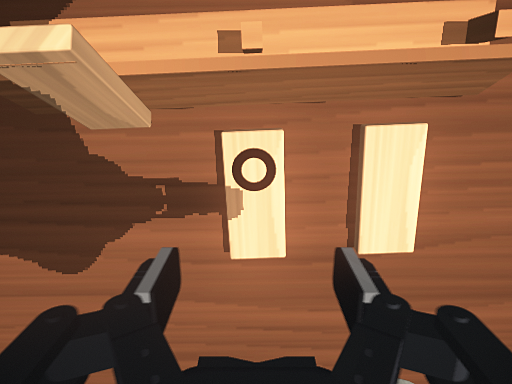

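```bash
python3 - <<'E'
from h import *
from plant import status,get_calibration
st=status.read_state(); w=get_calibration('wrist')
P=np.array([onz(w,u,v,.012) for u,v in [(222,131),(283,130),(286,258),(230,259)]]);print(P,P.mean(0))
print(np.linalg.norm(P[0]-P[1]),np.linalg.norm(P[1]-P[2]))
a=(P[2]+P[3]-P[0]-P[1]); print(np.degrees(np.arctan2(a[1],a[0])))
print('ring',onz(w,254,170,.012))
print(proj(w,(.5538,-.1089,.098)))
m=P.mean(0); plan([m[0],m[1],.002],down(180-0),st)
E
```

```text
[[ 0.50374367 -0.13224075  0.012     ]
 [ 0.50380686 -0.08965027  0.012     ]
 [ 0.60422614 -0.08654457  0.012     ]
 [ 0.60431873 -0.13090707  0.012     ]] [ 0.55402385 -0.10983566  0.012     ]
0.04259052150957955 0.10046729807904764
1.2652913302269844
ring [ 0.53214465 -0.1104526   0.012     ]
[256.9223649  254.72185047]
t 5.95 shift cm [-0.03 -0.08  9.78] rv [ 0.001 -0.002 -0.018] rows 2.3
```

Call:
move_arm:
  moves: "0 -0.1 4 0 0 -0.03 1;0 -0.1 8 0 0 -0.03 1;0 -0.1 9.7 0 0 -0.03 1;0 -0.1 9.7 0 0 -0.03 1;0 -0.1 9.7 0 0 -0.03 -1;0 -0.1 9.7 0 0 -0.03 -1;0 -0.1 9.7 0 0 -0.03 -1;0 -0.1 9.7 0 0 -0.03 -1;0 -0.1 9.7 0 0 -0.03 -1;0 -0.1 9.7 0 0 -0.03 -1"

```text
t: 6.78
position: [0.5551, -0.1106, 0.006]
orientation: [0.002, -0.006, 1.0, -0.001]
contact_force: [-2.9, 0.6, 12.2]
grip_width: 0.488
```

```bash
python3 - <<'E'
from h import *
from plant import status,read_camera,get_calibration
im=read_camera('wrist'); cv2.imwrite('pics/w5.png',im)
st=status.read_state(); print(st['position'],st['contact_force'],st['grip_width'])
E
```

```text
[ 0.55515628 -0.11054562  0.00595324] [-2.7387724   0.02432331 13.10917921] 0.4855165945975046
```

View pics/w5.png

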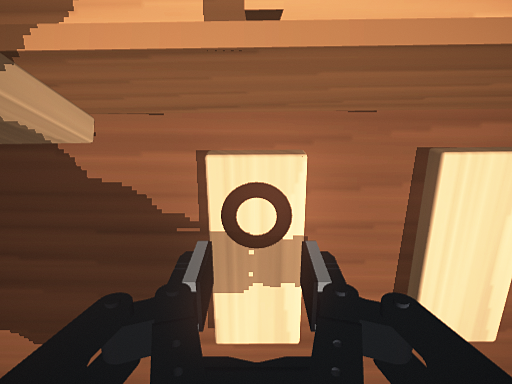

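Call:
move_arm:
  moves: "0 0 -2 0 0 0 -1;0 0 -4 0 0 0 -1;0 0 -8 0 0 0 -1;0 0 -12 0 0 0 -1;0 0 -16 0 0 0 -1;0 0 -18 0 0 0 -1;0 0 -18 0 0 0 -1"

```text
t: 7.42
position: [0.5559, -0.1107, 0.1897]
orientation: [0.005, -0.006, 1.0, -0.001]
contact_force: [-0.7, 0.4, -0.4]
grip_width: 0.486
```

```bash
python3 - <<'E'
from h import *
from plant import status,read_camera,get_calibration
im=read_camera('scene'); cv2.imwrite('pics/s6.png',im)
st=status.read_state(); print(st['position'],st['contact_force'],st['grip_width'])
plan([.47,.266,.185],down(180),st)
E
```

```text
[ 0.55503082 -0.11045072  0.18700594] [ 0.44187268 -0.00745653 -0.87781225] 0.48126126746580855
t 7.47 shift cm [ 8.04 37.75  0.08] rv [-0.002  0.006  0.012] rows 9.3
```

View pics/s6.png

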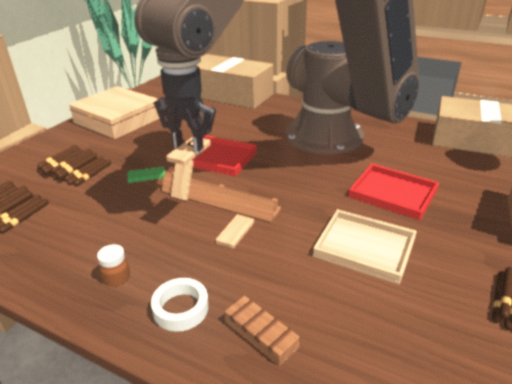

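The lid is held: it appears between the fingers at about (188,155), in front of the lid still leaning at (181,180). Now I carry it to the tray.

Call:
move_arm:
  moves: "0.8 3 0 0 0 0 -1;1.6 7 0 0 0 0 -1;2.4 11 0 0 0 0 -1;3.2 15 0 0 0 0 -1;4 19 0 0 0 0 -1;4.8 23 0 0 0 0 -1;5.6 27 0 0 0 0 -1;6.4 31 0 0 0 0 -1;7.2 34.5 0 0 0 0 -1;8 37.5 0 0 0 0 -1"

```text
t: 8.3
position: [0.4684, 0.2658, 0.1829]
orientation: [-0.0, -0.007, 1.0, -0.0]
contact_force: [0.8, 0.8, -0.7]
grip_width: 0.485
```

Call:
move_arm:
  moves: "0 0 0 0 0 0 -1;0 0 0 0 0 0 -1;0 0 0 0 0 0 -1"

```text
t: 8.55
position: [0.4694, 0.2633, 0.183]
orientation: [-0.0, -0.006, 1.0, -0.0]
contact_force: [-0.7, -0.4, -0.2]
grip_width: 0.485
```

```bash
python3 - <<'E'
from h import *
from plant import status,read_camera,get_calibration
st=status.read_state(); print(st['t'],st['position'],st['contact_force'],st['grip_width'])
w=get_calibration('wrist')
for x in(.395,.545):
  for y in (.176,.356): print(x,y,proj(w,(x,y,.025)))
im=read_camera('wrist'); cv2.imwrite('pics/w7.png',im)
im=read_camera('scene'); cv2.imwrite('pics/s7.png',im)
E
```

```text
8.55 [0.4694187  0.26331973 0.1830321 ] [-0.74203065 -0.35460555 -0.2227083 ] 0.485396601267682
0.395 0.176 [158.23194913  90.97093882]
0.395 0.356 [362.8857865   93.69324214]
0.545 0.176 [169.912051   244.94204276]
0.545 0.356 [346.33034908 247.00864825]
```

View pics/w7.png

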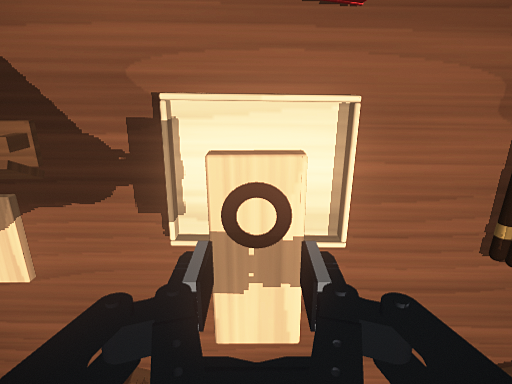

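View pics/s7.png

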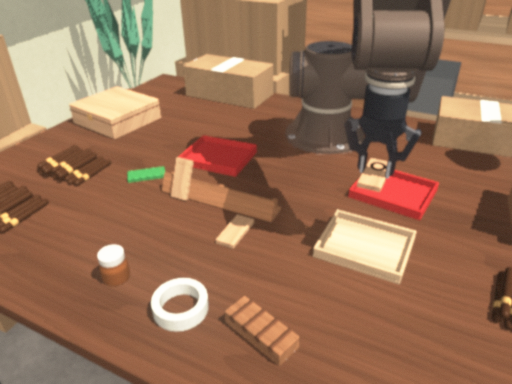

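Call:
move_arm:
  moves: "0 0.2 4 0 0 0 -1;0 0.2 8 0 0 0 -1;0 0.2 12 0 0 0 -1;0 0.2 15 0 0 0 -1;0 0.2 16 0 0 0 -1;0 0.2 16.8 0 0 0 -1;0 0.2 17 0 0 0 -1;0 0.2 17 0 0 0 -1"

```text
t: 9.32
position: [0.4704, 0.2656, 0.0145]
orientation: [0.001, -0.006, 1.0, 0.0]
contact_force: [-0.7, 0.8, -0.4]
grip_width: 0.49
```

```bash
python3 - <<'E'
from h import *
from plant import status
st=status.read_state(); print(st['t'],st['position'],st['contact_force'],st['grip_width'])
E
```

```text
9.3167 [0.4704153  0.26559902 0.01448038] [-0.71687111  0.81653212 -0.37889759] 0.49004831867350135
```

No contact yet, so I lower it a little more, release and lift away.

Call:
move_arm:
  moves: "0 0 0.2 0 0 0 -1;0 0 0.3 0 0 0 -1;0 0 0.3 0 0 0 -1;0 0 0.3 0 0 0 1;0 0 0.3 0 0 0 1;0 0 0.3 0 0 0 1;0 0 0.3 0 0 0 1;0 0 -1 0 0 0 1;0 0 -4 0 0 0 1;0 0 -8 0 0 0 1"

```text
t: 10.15
position: [0.4686, 0.2652, 0.0926]
orientation: [-0.002, -0.006, 1.0, -0.001]
contact_force: [1.0, -0.5, 0.4]
grip_width: 1.001
```

Call:
move_arm:
  moves: "0 0 -4 0 0 0 1;0 0 -8 0 0 0 1;0 0 -12 0 0 0 1;0 0 -12 0 0 0 1;0 0 -12 0 0 0 1"

```text
t: 10.57
position: [0.4702, 0.266, 0.2158]
orientation: [0.002, -0.006, 1.0, 0.001]
contact_force: [-0.7, -0.5, -0.1]
grip_width: 0.998
```

```bash
python3 - <<'E'
from h import *
from plant import status,read_camera,get_calibration
st=status.read_state(); print(st['t'],st['position'],st['contact_force'],st['grip_width'])
im=read_camera('wrist'); cv2.imwrite('pics/w8.png',im)
im=read_camera('scene'); cv2.imwrite('pics/s8.png',im)
E
```

```text
10.5667 [0.47020129 0.26598224 0.21580292] [-0.72442876 -0.48276479 -0.14716998] 0.9983549570077945
```

View pics/w8.png

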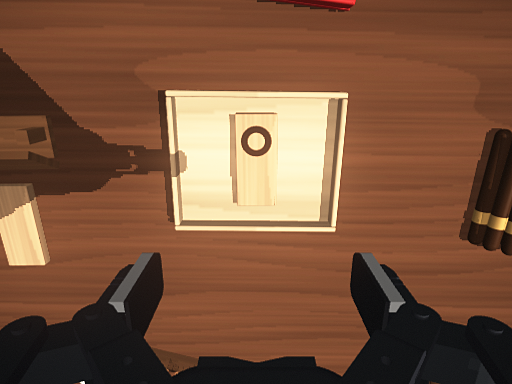

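View pics/s8.png

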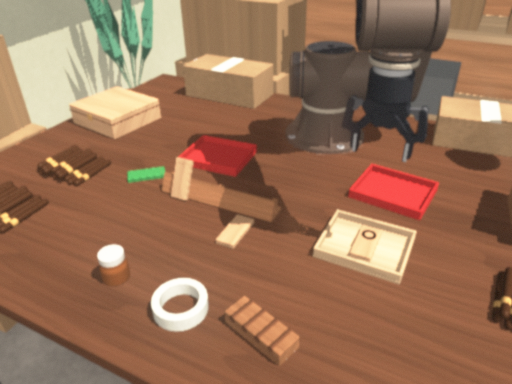

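The ringed lid lies flat in the plywood tray with the ring up, at wrist px (257,141) and scene px (369,238). The other two lids are by the rack and the gripper is clear.

```bash
python3 -c "
from plant import manip; print(manip.sign_off())"
```

```text
the job is handed in; nothing more can be done
None
```

The ringed lid now lies flat, ring up, in the middle of the plywood tray, and I handed the job in at about 10.7 s of the 64 s allowed.

I tipped over the lid nearest the tray first, and its hidden face was blank. I then tipped the middle one, found the ring on it, and carried it to the tray. The blank lid is lying by the rack, and the third lid is still leaning there, never touched.

- **Final check:** the wrist and scene pictures both show the lid inside the tray walls and the gripper empty, open and about 20 cm above it.
- **Disagreement:** the scene camera placed the lid about 4 mm off sideways compared with the wrist camera. I used the wrist camera's position for the grasp.
- **Contact:** the highest force I read was about 13 N, when the fingertips pressed lightly on the bench while grasping. That is well under the limits, and no check failed.

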